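# Lid the specimen pots in the sample changer and park it

## Robot

A 6-joint arm with a two-finger parallel gripper is mounted at the origin on the work surface. World frame = base frame: x ahead of the robot, y to its left, z up, the work surface at z = 0. Lengths are in m, angles in rad, forces in N, time in s.
With the tool pointing down it reaches from about 0.375 to 0.975 m from the base axis. Payload 3.8 kg.
Tool frame: the origin (TCP) lies at the very end of the fingers, on their centre line; the grasp point (between the pads) lies bot.hold_point_z behind it (bot.hold_point_z is the distance from the TCP to the grasp point, in m); z points along the fingers, y is the line along which they close (so a half turn about z gives the same grasp; the last joint's range is limited). The gripper opens to 85 mm and grips with 20 to 120 N. Pads are 22 mm wide; open, the fingers measure 114 mm over their backs; the gripper's body (76 mm by 85 mm) begins 54 mm behind the grasp point. The pads swing forward as they close: fully open they stand 13 mm farther back than shut.
Start: joints at [1.214, 0.264, 1.604, -0, 1.274, -0.037], TCP at [0.212, 0.641, 0.231] pointing down, gripper open.
Joint ranges: [-2.63, 2.63], [-0.94, 2.18], [0.31, 2.57], [-1.31, 4.45], [0, 2.66], [-2.55, 2.55]. Speed limits (rad/s): [2.57, 2.57, 3.14, 3.14, 3.14, 3.14].

## Interface

Orientations are given as a rotation vector (axis times angle).
In Python, from workcell import bot gives the robot as it stands.
- The arm moves only by the shell command python3 jog.py [OPENING] [FORCE], which reads ROWS from standard input. ROWS is a JSON list that holds a single list of rows (three levels of brackets), with 1 to 5 rows, each of 4 numbers: dx, dy, dz in m, then a turn about the tool's z in rad; each row shifts and turns the commanded pose from where the row before left it, along the tool's axes as they then stand; what a row does not reach is not made up. A row lasts 1/8 s, in which the tool goes at most 0.0625 m and 0.188 rad, less where a joint would pass 70% of its speed; a pose out of reach is approached as far as the arm can. OPENING is the opening from 0.0 (shut) to 1.0 (fully open), set as the command begins (- or left out keeps the last). The fingers move at their own pace and stop on an object; FORCE is the grip in N (left out, the last holds). Time passes only in rows, so rows that do not move let the fingers close. It prints the time, the measured TCP pose, the force, the opening and the grip force at its end. Input that does not fit is refused with a message, and nothing moves.
- bot.read_state(): the state, without advancing time (a new reading comes with each control period).
- bot.read_camera(name): name is "scene" or "side" or "wrist"; returns the picture (420x560x3 uint8, red, green, blue); there is no depth.
- bot.camera_info(name): a dict with "intrinsics" (3x3 intrinsics, pixels), "extrinsics" (4x4, takes a point from camera to world coordinates). Camera axes: x right, y down, z forward; pixel columns grow to the right and rows downward; lengths in m; the calibration is good to about 2 mm. A picture is of the moment at which its call begins: read the wrist's pose just before it. camera_info takes no time and is no camera call; for the wrist camera it gives the pose at the moment of the call.
- bot.finish_job(): hands the job in; it is judged then, once.
The state is a dict: "time": time; "q": joint angles; "joint_vel": joint speeds; "joint_torque": joint torques, N m; "tool_pos": TCP position; "tcp_rot": TCP orientation; "wrist_force": force on the tool from outside, world axes, zero at the start; "torque": the same for the moment, N m; "width": opening from 0.0 (shut) to 1.0 (fully open); "grip_force": force on a finger pad.
Only numpy, scipy, OpenCV 4.12 (cv2) and the standard library are available. Lean on these libraries where they do the work, as an engineer would, in place of code of your own. Each camera call takes 0.05 s, during which the arm holds its last target. There are 200 camera calls.

## Task

Put each lid that lies on the bench onto the pot of its own colour in the sample changer, turning the clicking turntable by its bar handle to bring each pot to the red mark in the loading gap, and press every lid down until it is fully home with its flange flush on the rim. When all are home, turn the turntable until the blank place clicks in at the red mark. Leave everything else on the bench where it is.

Things in the scene. Friction and masses are not known exactly. Their poses are not given: they have to be found in the camera images.
- changer: the sample changer, fixed to the bench (place and yaw vary), origin at bench level on the turntable's axis, x away from the loading gap: square foot 240 mm; a clear hood of the same square (underside 110 mm, top 116 mm above the bench, on four corner posts) covers the turntable, but for the loading gap at the front: 84 mm wide, reaching from the front edge to 45 mm from the axis
- mark (a point): the red mark: middle of the loading gap, 100 mm from the turntable's axis, 50 mm above the bench. x points to the axis. Only the pot that stands at the mark can be reached from above, through the gap
- dial_grip (a point): centre of the grey bar handle of the turntable, on its vertical axis, 136 mm above the bench. Bar 56 mm long, 14 wide, 28 tall (underside 6 mm above the hood, top at 150 mm), one end red; beneath it a black disc with a coloured dot towards each pot. Turns endlessly both ways; clicks to rest every 30 degrees; about 0.3 N m carries it over a click, and when let go it draws into the nearest click
- dial_nose (a point): the red end of the bar handle, 28 mm from the axis, 136 mm above the bench: it always points to the blank place of the turntable
- blank (a point): point of the turntable over its blank place (dark disc, no pot), 100 mm from the axis, 50 mm above the bench; meets mark when the blank place is at the mark. Six places, 60 degrees (two clicks) apart, seen from above anticlockwise: blank, red, yellow, green, blue, white. At every second click a place stands at the mark; at the start it rests at any click
- pot_red (a point): centre of the rim of the red pot, which is fixed on the turntable, 75 mm above the bench, 75 mm from the axis: outside diameter 47 mm, bore 37 mm
- pot_yellow (a point): centre of the rim of the yellow pot, which is fixed on the turntable, 75 mm above the bench, 75 mm from the axis: outside diameter 47 mm, bore 37 mm
- pot_green (a point): centre of the rim of the green pot, which is fixed on the turntable, 75 mm above the bench, 75 mm from the axis: outside diameter 47 mm, bore 37 mm
- pot_blue (a point): centre of the rim of the blue pot, which is fixed on the turntable, 75 mm above the bench, 75 mm from the axis: outside diameter 47 mm, bore 37 mm
- pot_white (a point): centre of the rim of the white pot, which is fixed on the turntable, 75 mm above the bench, 75 mm from the axis: outside diameter 47 mm, bore 37 mm
- lid_red: loose red lid, 40 g, may be absent. Stands on its plug; origin: centre of the plug's underside, z up. Plug 31 mm diameter, 10 mm tall; flange 49 mm diameter, 6 mm thick; round knob 18 mm diameter from 16 to 32 mm height. Set in its pot it stops on a tight seal, flange 5 mm above the rim; pushed with 7 to 12 N it slides home and stays, flange on the rim (origin 10 mm below the pot's rim point)
- lid_yellow: loose yellow lid, 40 g, may be absent. Stands on its plug; origin: centre of the plug's underside, z up. Plug 31 mm diameter, 10 mm tall; flange 49 mm diameter, 6 mm thick; round knob 18 mm diameter from 16 to 32 mm height. Set in its pot it stops on a tight seal, flange 5 mm above the rim; pushed with 7 to 12 N it slides home and stays, flange on the rim (origin 10 mm below the pot's rim point)
- lid_green: loose green lid, 40 g, may be absent. Stands on its plug; origin: centre of the plug's underside, z up. Plug 31 mm diameter, 10 mm tall; flange 49 mm diameter, 6 mm thick; round knob 18 mm diameter from 16 to 32 mm height. Set in its pot it stops on a tight seal, flange 5 mm above the rim; pushed with 7 to 12 N it slides home and stays, flange on the rim (origin 10 mm below the pot's rim point)
- lid_blue: loose blue lid, 40 g, may be absent. Stands on its plug; origin: centre of the plug's underside, z up. Plug 31 mm diameter, 10 mm tall; flange 49 mm diameter, 6 mm thick; round knob 18 mm diameter from 16 to 32 mm height. Set in its pot it stops on a tight seal, flange 5 mm above the rim; pushed with 7 to 12 N it slides home and stays, flange on the rim (origin 10 mm below the pot's rim point)
- lid_white: loose white lid, 40 g, may be absent. Stands on its plug; origin: centre of the plug's underside, z up. Plug 31 mm diameter, 10 mm tall; flange 49 mm diameter, 6 mm thick; round knob 18 mm diameter from 16 to 32 mm height. Set in its pot it stops on a tight seal, flange 5 mm above the rim; pushed with 7 to 12 N it slides home and stays, flange on the rim (origin 10 mm below the pot's rim point)
- wash_bottle: bystander, to be left alone: white plastic wash bottle with yellow cap, 68 mm diameter, 160 mm tall; origin at the centre of its underside
- slide_box: bystander, to be left alone: blue slide box, 100 x 80 x 30 mm; origin at the centre of its underside
- dish: bystander, to be left alone: glass dish, 90 mm diameter, 14 mm tall; origin at the centre of its underside
- beaker: bystander, to be left alone: glass beaker, 70 mm diameter, 80 mm tall; origin at the centre of its underside
- pen_blue: bystander, to be left alone: lying marker pen with blue cap, 130 mm long, 12 mm thick; origin at the centre of its underside
- pen_yellow: bystander, to be left alone: lying marker pen with yellow cap, 130 mm long, 12 mm thick; origin at the centre of its underside
- objective: bystander, to be left alone: steel microscope objective, 32 mm diameter, 48 mm tall, standing; origin at the centre of its underside

How it is judged:
By the outcome, as a careful person would: the job done as asked, in the order asked, and still so for the second after the job is handed in, with the robot touching nothing.
Of lid_red, lid_yellow, lid_green, lid_blue, lid_white only 3 to 4 are there at a start; the rules pass over those that are not, and their reading is None.
At some moment in a run one of lid_red, lid_yellow, lid_green, lid_blue, lid_white may be knocked a few centimetres aside while the robot is not near it.
It also fails if it takes over 210 s, if anything falls off the work surface, if the arm or the gripper's body presses on something with over 40 N, if the wrist force passes 120 N, or if a joint passes its speed limit or range.

## Working session

There is one attempt and no reset: what is moved stays moved. The work goes in short steps, Python scripts to look and compute and a shell command to move; the robot and the scene stay as the last step left them, time stands still between calls to the robot, and variables do not carry over. Pictures are saved under pics/ and viewed, at most 14 in all, crops included, and the job is handed in when it is done.

```bash
ls; mkdir -p pics
cat > h.py <<'E'
import numpy as np, cv2
from workcell import bot
from scipy.spatial.transform import Rotation as R
def shot(n,f=None):
    i=bot.camera_info(n); im=bot.read_camera(n)
    if f: cv2.imwrite('pics/'+f,im[:,:,::-1])
    return im,np.array(i['intrinsics']),np.array(i['extrinsics'])
def ray(K,T,u,v):
    d=T[:3,:3]@np.linalg.solve(K,[u,v,1.]); return T[:3,3],d
def onplane(K,T,u,v,z):
    o,d=ray(K,T,u,v); return o+d*(z-o[2])/d[2]
def proj(K,T,p):
    c=np.linalg.inv(T)@np.append(p,1); c=K@c[:3]; return c[:2]/c[2]
def cross(r1,r2):
    (a,d),(b,e)=r1,r2
    s=np.linalg.lstsq(np.c_[d,-e],b-a,rcond=None)[0]
    p,q=a+s[0]*d,b+s[1]*e; return (p+q)/2,np.linalg.norm(p-q)
def totool(v):
    return R.from_rotvec(bot.read_state()['tcp_rot']).inv().apply(v)
E
python3 - <<'E'
from h import *
np.set_printoptions(precision=4,suppress=True)
for n in('scene','side','wrist'):
    im,K,T=shot(n,n+'0.png');print(n,K.tolist(),T)
print(bot.hold_point_z,bot.read_state())
E
```

```text
jog.py
pics
workcell.py
scene [[473.92936202295317, 0.0, 276.02231017374856], [0.0, 473.92936202295317, 211.10654013976685], [0.0, 0.0, 1.0]] [[ 0.4705  0.7151 -0.5169  1.1245]
 [ 0.8822 -0.3922  0.2604 -0.307 ]
 [-0.0166 -0.5785 -0.8155  1.0653]
 [ 0.      0.      0.      1.    ]]
side [[381.72303272584224, 0.0, 288.4179726872955], [0.0, 381.72303272584224, 209.29178669077157], [0.0, 0.0, 1.0]] [[-0.937  -0.2444  0.2496  0.2254]
 [-0.3493  0.6441 -0.6805  0.7944]
 [ 0.0056 -0.7248 -0.6889  0.9129]
 [ 0.      0.      0.      1.    ]]
wrist [[296.7261171384107, 0.0, 284.0988707252852], [0.0, 296.7261171384107, 208.22178327621643], [0.0, 0.0, 1.0]] [[ 0.3137  0.9114  0.2664  0.1441]
 [ 0.9495 -0.3003 -0.091   0.6638]
 [-0.0029  0.2815 -0.9595  0.3729]
 [ 0.      0.      0.      1.    ]]
0.0187 {'time': 0.15, 'q': array([ 1.2141,  0.2646,  1.6051,  0.    ,  1.2737, -0.0369]), 'joint_vel': array([ 0.0015, -0.0015, -0.0065,  0.0022, -0.0001,  0.0021]), 'joint_torque': array([  0.0007, -51.591 , -36.7958,  -0.0001,   0.0081,  -0.    ]), 'tool_pos': array([0.212 , 0.6402, 0.2302]), 'tcp_rot': array([-0.5001, -3.1012,  0.0028]), 'wrist_force': array([ 0.0415,  0.3012, -0.1476]), 'torque': array([ 0.0097,  0.0015, -0.0006]), 'grip_force': 0.0, 'width': 1.00135967857841}
```

View pics/scene0.png

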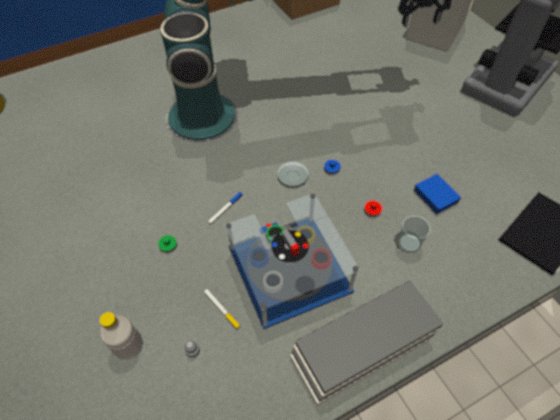

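View pics/side0.png

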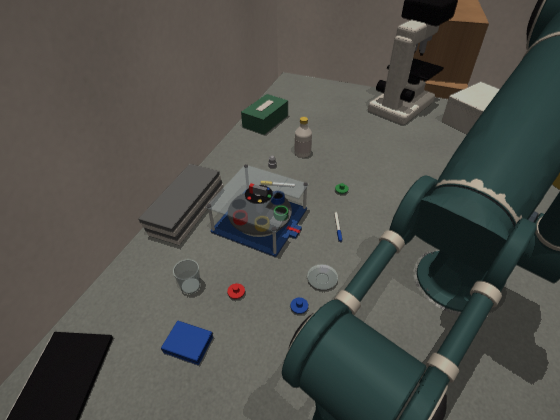

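The scene view shows three lids: green at (168,244), blue at (332,167) and red at (373,209). The changer is at about (292,255), its gap facing the robot. The side view agrees, with the red mark near (294,231). Next I'll measure the lids in both views and enlarge the changer.

```bash
cat >> h.py <<'E'
HS={'red':[(0,6),(174,180)],'green':[(50,75)],'blue':[(100,125)],'yellow':[(22,34)]}
def blobs(im,c,amin=60,amax=500,s=120,v=60):
    h=cv2.cvtColor(im,cv2.COLOR_RGB2HSV); m=np.zeros(h.shape[:2],np.uint8)
    for a,b in HS[c]: m|=cv2.inRange(h,(a,s,v),(b,255,255))
    n,_,st,ce=cv2.connectedComponentsWithStats(m)
    return [(ce[i].round(1),st[i,4],st[i,:4]) for i in range(1,n) if amin<=st[i,4]<=amax]
E
python3 - <<'E'
from h import *
np.set_printoptions(precision=4,suppress=True)
sc,Ks,Ts=shot('scene');sd,Kd,Td=shot('side')
for c in HS:
    for n,im in(('scene',sc),('side',sd)):
        print(c,n,[(tuple(map(float,b[0])),int(b[1])) for b in blobs(im,c,25,600)])
a=cv2.resize(sc[190:330,215:370],None,fx=5,fy=4.2*5/4.2)[:600]
cv2.imwrite('pics/sc_crop.png',cv2.resize(sc[192:330,215:370],(672,600),interpolation=cv2.INTER_CUBIC)[:,:,::-1])
for c,u,v in(('scene',(313,197),(229,226)),('scene',(355,268),(265,313))):
    for p in(u,v): print(p,onplane(Ks,Ts,*p,.113))
E
```

```text
red scene [((372.9, 207.6), 230), ((294.7, 248.8), 103), ((304.8, 245.2), 40)]
red side [((250.9, 187.5), 32), ((238.8, 221.3), 61), ((293.2, 229.2), 34), ((235.7, 290.7), 217)]
green scene [((274.2, 230.0), 64), ((166.8, 243.0), 222)]
green side [((341.3, 188.2), 81), ((281.5, 208.6), 27)]
blue scene [((332.0, 166.1), 165), ((236.0, 197.1), 50), ((274.5, 244.4), 33), ((246.6, 282.8), 253)]
blue side [((296.2, 217.9), 174), ((256.4, 238.1), 497), ((339.2, 235.2), 39), ((298.9, 305.0), 207)]
yellow scene [((1.1, 103.2), 48), ((297.2, 234.0), 40), ((107.4, 319.5), 209), ((232.4, 320.5), 99)]
yellow side [((303.5, 119.6), 43), ((557.0, 181.9), 50), ((259.8, 228.4), 33)]
(313, 197) [0.5272 0.099  0.113 ]
(229, 226) [ 0.5052 -0.1233  0.113 ]
(355, 268) [0.7462 0.0795 0.113 ]
(265, 313) [ 0.7453 -0.1494  0.113 ]
```

View pics/sc_crop.png

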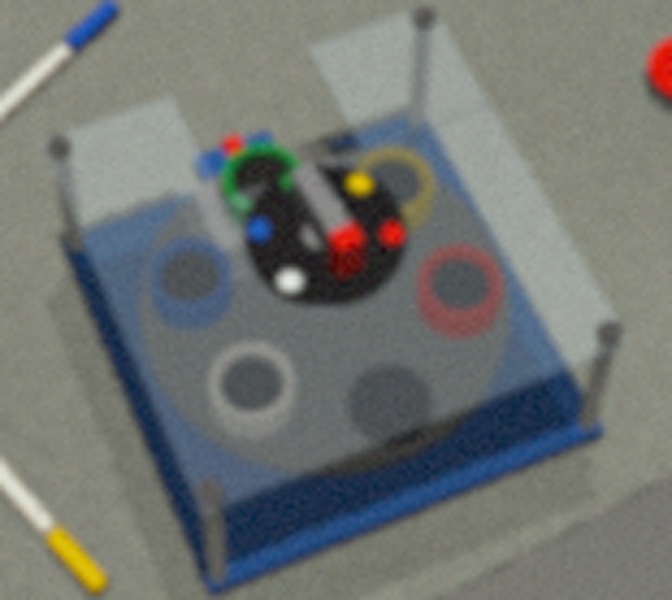

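```bash
python3 - <<'E'
from h import *
np.set_printoptions(precision=4,suppress=True)
sc,Ks,Ts=shot('scene');sd,Kd,Td=shot('side')
P={'red':((372.9,207.6),(235.7,290.7)),'green':((166.8,243),(341.3,188.2)),'blue':((332,166.1),(298.9,305)),'yel?':((1.1,103.2),(557,182)),
'nose':((294.7,248.8),(250.9,187.5)),'mark':((268.5,225.5),(293.2,229.2))}
for k,(a,b) in P.items(): print(k,cross(ray(Ks,Ts,*a),ray(Kd,Td,*b)))
cr=lambda x,y:(215+x/4.335,192+y/4.348)
for n,(x,y),z in(('green',(262,185),.075),('yellow',(392,187),.075),('red',(462,290),.075),('white',(252,384),.075),('blue',(191,279),.075),('blank',(390,402),.05),('disc',(326,228),.12)):
    print(n,onplane(Ks,Ts,*cr(x,y),z))
print(R.from_rotvec(bot.read_state()['tcp_rot']).as_matrix())
E
echo '[[[0,0,0,0]]]' | python3 jog.py | head -20
```

```text
red (array([0.5739, 0.2665, 0.0124]), np.float64(0.00018733766830926422))
green (array([ 0.4103, -0.2688,  0.012 ]), np.float64(0.0010350584410500517))
blue (array([0.3936, 0.2477, 0.0125]), np.float64(0.00029210810979012124))
yel? (array([-0.3191, -0.5519,  0.0397]), np.float64(0.006990623112748296))
nose (array([ 0.6502, -0.0227,  0.1379]), np.float64(0.001262674550616343))
mark (array([ 0.4985, -0.0101,  0.0201]), np.float64(0.010327056628309223))
green [ 0.5589 -0.0256  0.075 ]
yellow [0.5956 0.0388 0.075 ]
red [0.672 0.039 0.075]
white [ 0.6674 -0.0894  0.075 ]
blue [ 0.5943 -0.089   0.075 ]
blank [ 0.7015 -0.0229  0.05  ]
disc [ 0.6252 -0.021   0.12  ]
[[-0.9493  0.3144 -0.0002]
 [ 0.3144  0.9493 -0.0005]
 [-0.     -0.0006 -1.    ]]
time: 0.48
tool_pos: [0.2122, 0.6407, 0.2312]
tcp_rot: [-0.5, -3.101, 0.0]
wrist_force: [0.0, 0.7, 0.1]
width: 1.004
grip_force: 0.0
```

```bash
echo '[[[0,0,0,-0.16],[0,0,0,-0.16],[-0.0235,-0.0485,0,0],[-0.0235,-0.0485,0,0],[-0.0235,-0.0485,0,0]]]' | python3 jog.py >/dev/null; echo '[[[-0.0235,-0.0485,0,0],[-0.0235,-0.0485,0,0],[-0.0235,-0.0485,0,0],[-0.0235,-0.0485,0,0],[-0.0235,-0.0485,0,0]]]' | python3 jog.py; python3 -c "
from h import *
im,K,T=shot('wrist','w1.png')
print(bot.read_state()['q'])"
```

```text
time: 1.72
tool_pos: [0.4009, 0.2513, 0.2317]
tcp_rot: [-0.001, 3.14, 0.001]
wrist_force: [0.4, 0.7, 0.6]
width: 0.999
grip_force: 0.0
[ 0.49927881 -0.12746866  2.01989112 -0.00578875  1.24877978 -1.06750235]
```

View pics/w1.png

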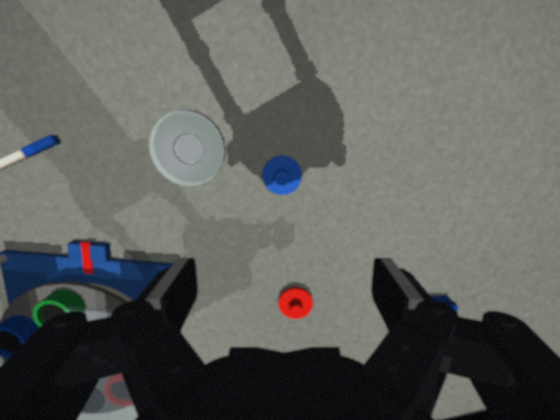

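The wrist view shows blue lid at (282,175), red at (295,303), and mark at (87,256). Next I'll look over the changer front and then over the green lid.

```bash
echo '[[[-0.014,-0.054,0,0],[-0.014,-0.054,0,0],[-0.014,-0.054,0,0],[-0.014,-0.054,0,0],[-0.014,-0.054,0,0]]]' | python3 jog.py >/dev/null; echo '[[[0,0,0,0],[0,0,0,0]]]' | python3 jog.py; python3 -c "
from h import *
im,K,T=shot('wrist','w2.png'); np.savez('w2.npz',im=im,K=K,T=T)"
echo '[[[0.015,-0.0605,0,0],[0.015,-0.0605,0,0],[0.015,-0.0605,0,0],[0.015,-0.0605,0,0],[0,0,0,0]]]' | python3 jog.py
echo '[[[0,0,0,0]]]' | python3 jog.py >/dev/null;python3 -c "
from h import *
im,K,T=shot('wrist','w3.png'); np.savez('w3.npz',im=im,K=K,T=T)
for b in blobs(im,'green',60,3000): print(b)
for b in blobs(im,'green',60,3000): print(onplane(K,T,*b[0],.014))
"
```

```text
time: 2.65
tool_pos: [0.4702, -0.017, 0.2313]
tcp_rot: [-0.002, -3.141, -0.001]
wrist_force: [0.0, -0.1, 0.4]
width: 0.999
grip_force: 0.0
time: 3.32
tool_pos: [0.4099, -0.2613, 0.2315]
tcp_rot: [0.005, 3.142, -0.002]
wrist_force: [1.1, 1.0, -0.1]
width: 1.002
grip_force: 0.0
(array([275.8, 180.6]), np.int32(1148), array([257, 162,  38,  38], dtype=int32))
(array([491.6, 298. ]), np.int32(211), array([462, 290,  44,  23], dtype=int32))
[ 0.40920657 -0.26710502  0.014     ]
[0.57393536 0.03127088 0.014     ]
```

View pics/w2.png

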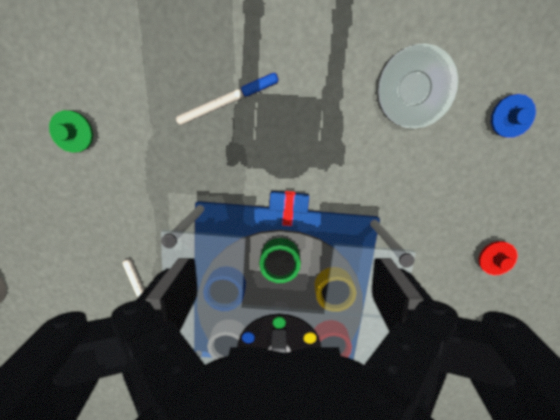

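The w2 view shows green pot at the mark (280,262), the yellow pot at (335,291), and the lids at (70,132), (513,116) and (497,258). Now cross-view points.

```bash
cat > m.py <<'E'
from h import *
np.set_printoptions(precision=4,suppress=True)
def ld(f): d=np.load(f); return d['im'],d['K'],d['T']
def fitc(im,c,near,rad,s=90,v=50):
    h=cv2.cvtColor(im,cv2.COLOR_RGB2HSV); m=np.zeros(h.shape[:2],np.uint8)
    for a,b in HS[c]: m|=cv2.inRange(h,(a,s,v),(b,255,255))
    k=np.zeros_like(m); cv2.circle(k,tuple(int(x) for x in near),rad,255,-1); m&=k
    pts=cv2.findNonZero(m); return cv2.fitEllipse(cv2.convexHull(pts))
E
python3 - <<'E'
from m import *
i2,K2,T2=ld('w2.npz'); i3,K3,T3=ld('w3.npz')
sc,Ks,Ts=shot('scene')
e2=fitc(i2,'green',(70,132),32); e3=fitc(i3,'green',(276,181),32)
print('lid green',e2,e3,cross(ray(K2,T2,*e2[0]),ray(K3,T3,*e3[0])))
for c,n2,ns in(('blue',(513,116),(332,166)),('red',(497,258),(373,208))):
    a=fitc(i2,c,n2,32); b=fitc(sc,c,ns,14)
    print(c,a,cross(ray(K2,T2,*a[0]),ray(Ks,Ts,*b[0])))
pg=fitc(i2,'green',(280,262),26); ps=fitc(sc,'green',(272,233),14)
print('pot green',pg,ps,cross(ray(K2,T2,*pg[0]),ray(Ks,Ts,*ps[0])),onplane(K2,T2,*pg[0],.075))
py=fitc(i2,'yellow',(335,291),25,s=60); print('yel',py,onplane(K2,T2,*py[0],.075))
mk=fitc(i2,'red',(289,208),25); print('mark',mk,onplane(K2,T2,*mk[0],.05),onplane(K2,T2,*mk[0],.02))
for z in(.118,.12): print('dots',onplane(K2,T2,279,322.5,z),onplane(K2,T2,248,338,z),onplane(K2,T2,310,338,z))
print('posts',onplane(K2,T2,170,240,.116),onplane(K2,T2,407,260,.116),bot.read_state()['tool_pos'])
E
```

```text
lid green ((70.43508911132812, 130.86070251464844), (39.14244079589844, 47.01903533935547), 129.80796813964844) ((275.8752136230469, 180.63986206054688), (38.96772766113281, 39.17298889160156), 104.84059143066406) (array([ 0.4092, -0.267 ,  0.0143]), np.float64(9.911901326047526e-05))
blue ((512.9600219726562, 115.37361907958984), (40.01054763793945, 49.02452087402344), 50.04527282714844) (array([0.3923, 0.249 , 0.0121]), np.float64(0.0021244540405158004))
red ((497.5528564453125, 257.6495361328125), (34.226139068603516, 40.64527130126953), 68.88732147216797) (array([0.5732, 0.2676, 0.0126]), np.float64(0.0016805762458624654))
pot green ((279.5959167480469, 260.7926330566406), (41.68929672241211, 46.35913848876953), 3.3660058975219727) ((274.3273620605469, 232.4434356689453), (13.60330581665039, 18.179790496826172), 57.57529830932617) (array([ 0.5492, -0.0224,  0.0696]), np.float64(0.002327894710342379)) [ 0.5469 -0.0212  0.075 ]
yel ((333.7407531738281, 289.31976318359375), (41.522315979003906, 45.72526931762695), 149.66297912597656) [0.5827 0.0405 0.075 ]
mark ((288.5716857910156, 206.46484375), (15.9447603225708, 36.81393051147461), 5.051703929901123) [ 0.4915 -0.0111  0.05  ] [ 0.5001 -0.0106  0.02  ]
dots [ 0.5943 -0.0214  0.118 ] [ 0.6131 -0.0534  0.118 ] [0.6131 0.0105 0.118 ]
dots [ 0.5928 -0.0213  0.12  ] [ 0.6114 -0.0532  0.12  ] [0.6114 0.0103 0.12  ]
posts [ 0.5052 -0.123   0.116 ] [0.5258 0.1012 0.116 ] [ 0.411  -0.2572  0.2311]
```

```bash
echo '[[[0,0,0.043,0],[0,0,0.043,0],[0,0,0.043,0],[0,0,0,0],[0,0,0,0]]]' | python3 jog.py 0.55 40
python3 - <<'E'
from m import *
for _ in range(3):
    im,K,T=shot('wrist'); print(bot.read_state()['tool_pos'],T[:3,3])
    e=fitc(im,'green',(276,215),90)
    print(e,onplane(K,T,*e[0],.0145))
cv2.imwrite('pics/w4.png',im[:,:,::-1])
E
```

```text
time: 4.18
tool_pos: [0.4117, -0.2588, 0.1037]
tcp_rot: [-0.003, 3.14, -0.001]
wrist_force: [0.4, 0.0, 1.3]
width: 0.554
grip_force: 0.0
[ 0.4122 -0.2594  0.1045] [ 0.3399 -0.2579  0.2464]
((273.074951171875, 208.9479217529297), (57.680702209472656, 58.827903747558594), 86.10889434814453) [ 0.4089 -0.2671  0.0145]
[ 0.4124 -0.2598  0.1048] [ 0.3402 -0.2584  0.2471]
((274.08233642578125, 207.94927978515625), (57.55807113647461, 58.68937683105469), 90.9167709350586) [ 0.4089 -0.2671  0.0145]
[ 0.4122 -0.26    0.1047] [ 0.3402 -0.2587  0.2473]
((274.66644287109375, 207.6725616455078), (57.454811096191406, 58.582069396972656), 96.61569213867188) [ 0.4089 -0.267   0.0145]
```

View pics/w4.png

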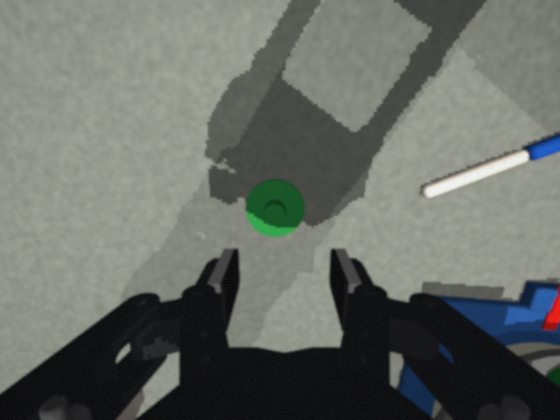

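The w4 view shows the lid at (275,208) with the open fingers behind it. Its position holds at (0.409, -0.267).

```bash
echo '[[[0.003,-0.007,0.03,0],[0,0,0.03,0],[0,0,0.02,0],[0,0,0.006,0],[0,0,0,0]]]' | python3 jog.py; echo '[[[0,0,0,0],[0,0,0,0],[0,0,0,0],[0,0,0,0]]]' | python3 jog.py 0 40
```

```text
time: 4.95
tool_pos: [0.408, -0.2667, 0.0171]
tcp_rot: [-0.0, 3.141, -0.001]
wrist_force: [-0.4, 0.3, 0.3]
width: 0.549
grip_force: 0.0
time: 5.45
tool_pos: [0.4084, -0.2669, 0.0177]
tcp_rot: [-0.0, 3.14, -0.002]
wrist_force: [-0.9, 0.9, 6.7]
width: 0.189
grip_force: 39.1
```

```bash
echo '[[[0,0,-0.015,0],[0,0,-0.05,0],[0,0,-0.06,0],[0,0,-0.06,0],[0,0,-0.045,0]]]' | python3 jog.py; echo '[[[-0.0296,0.0488,0,0],[-0.0296,0.0488,0,0],[-0.0296,0.0488,0,0],[-0.0296,0.0488,0,0],[-0.0296,0.0488,0,0]]]' | python3 jog.py>/dev/null;  echo '[[[0,0,0,0],[0,0,0,0],[0,0,0,0]]]' | python3 jog.py
python3 - <<'E'
from m import *
im,K,T=shot('wrist','w5.png'); np.savez('w5.npz',im=im,K=K,T=T)
print(bot.read_state()['tool_pos'],T[:3,3])
for c in('green','yellow','red','blue'): print(c,[(b[0],b[1],onplane(K,T,*b[0],.075)) for b in blobs(im,c,60,3000,s=80)])
E
```

```text
time: 6.08
tool_pos: [0.4078, -0.2664, 0.2503]
tcp_rot: [-0.0, 3.138, -0.004]
wrist_force: [0.4, -0.4, -1.2]
width: 0.189
grip_force: 39.1
time: 7.08
tool_pos: [0.5547, -0.0233, 0.2465]
tcp_rot: [-0.002, -3.141, 0.001]
wrist_force: [-0.1, 0.1, 0.2]
width: 0.188
grip_force: 39.3
[ 0.5547 -0.0234  0.2465] [ 0.4831 -0.0222  0.3893]
green [(array([285.2, 185.6]), np.int32(769), array([ 0.5497, -0.0215,  0.075 ]))]
yellow [(array([339. , 215.4]), np.int32(717), array([0.5835, 0.0383, 0.075 ])), (array([155.1, 267.3]), np.int32(335), array([ 0.6473, -0.174 ,  0.075 ]))]
red [(array([293.6, 138.3]), np.int32(328), array([ 0.4999, -0.0128,  0.075 ])), (array([507.7, 193.2]), np.int32(1237), array([0.5582, 0.2203, 0.075 ])), (array([344.6, 269.6]), np.int32(382), array([0.6503, 0.0484, 0.075 ])), (array([284.8, 307.8]), np.int32(202), array([ 0.7021, -0.0219,  0.075 ]))]
blue [(array([261.3,   6.8]), np.int32(407), array([ 0.3819, -0.0436,  0.075 ])), (array([525.1,  37.1]), np.int32(1786), array([0.407 , 0.2048, 0.075 ])), (array([229.3, 215.9]), np.int32(722), array([ 0.584 , -0.0836,  0.075 ])), (array([204.1, 276.9]), np.int32(468), array([ 0.6599, -0.1175,  0.075 ])), (array([359.5, 284.1]), np.int32(137), array([0.6695, 0.0672, 0.075 ]))]
```

View pics/w5.png

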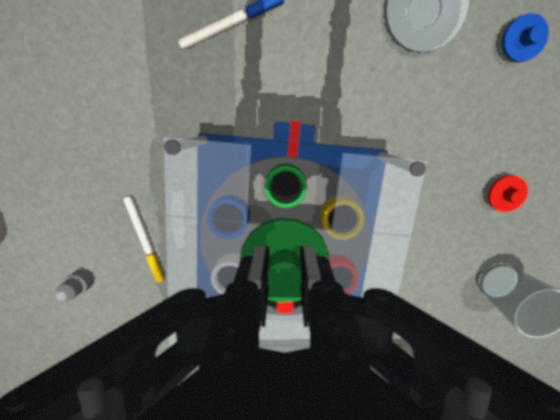

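Run:
```python
from m import *
for f,ns in(('w5.npz',{'green':(285,185),'yellow':(343,217),'blue':(227,216)}),('w2.npz',{'green':(280,262),'yellow':(336,290),'blue':(223,288)})):
    im,K,T=ld(f); P={}
    for c,n in ns.items():
        h=cv2.cvtColor(im,cv2.COLOR_RGB2HSV); a,b=HS[c][0]
        s0={'green':70,'yellow':60,'blue':90}[c]
        m=cv2.inRange(h,(a-4,s0,40),(b+4,255,255)); k=np.zeros_like(m); cv2.circle(k,n,26,255,-1); m&=k
        nn,l,st,_=cv2.connectedComponentsWithStats(m); i=1+np.argmax(st[1:,4]); 
        cs,hi=cv2.findContours((l==i).astype(np.uint8),cv2.RETR_CCOMP,cv2.CHAIN_APPROX_NONE)
        o=max(cs,key=cv2.contourArea); e=cv2.fitEllipse(cv2.convexHull(o)); P[c]=onplane(K,T,*e[0],.075)
        ins=[x for j,x in enumerate(cs) if hi[0][j][3]>=0 and len(x)>20]
        ei=cv2.fitEllipse(cv2.convexHull(max(ins,key=len))) if ins else None
        print(f,c,np.round(e[0],1),np.round(e[1],1),P[c],ei and (np.round(ei[0],1),np.round(ei[1],1),onplane(K,T,*ei[0],.075)))
    print('chord',np.linalg.norm(P['yellow']-P['blue']))
```

```text
w5.npz green [285.3 185.8] [42.3 45.6] [ 0.5499 -0.0214  0.075 ] (array([285.3, 185.7]), array([29.8, 30. ]), array([ 0.5498, -0.0213,  0.075 ]))
w5.npz yellow [341.2 217.3] [41.7 45.4] [0.5857 0.0409 0.075 ] (array([342.9, 219.1]), array([29.5, 30.9]), array([0.5878, 0.0429, 0.075 ]))
w5.npz blue [228.6 217.1] [40.2 43. ] [ 0.5854 -0.0845  0.075 ] (array([227.4, 218.1]), array([31.2, 33.8]), array([ 0.5866, -0.0859,  0.075 ]))
chord 0.12537687320777333
w2.npz green [279.7 260.8] [42.1 47. ] [ 0.5469 -0.0211  0.075 ] (array([279.5, 262.5]), array([25.7, 29.1]), array([ 0.549 , -0.0213,  0.075 ]))
w2.npz yellow [333.7 289.2] [41.5 46. ] [0.5826 0.0404 0.075 ] (array([335.9, 292.3]), array([26.3, 29.6]), array([0.5865, 0.0432, 0.075 ]))
w2.npz blue [224.8 288.8] [40.  44.4] [ 0.5821 -0.0839  0.075 ] (array([223.1, 292.6]), array([29. , 31.6]), array([ 0.587 , -0.0861,  0.075 ]))
chord 0.12432249205999546
```

Run:
```python
from m import *
im,K,T=ld('w5.npz')
print('far outer',onplane(K,T,285.3,185.8+21.2,.075)[0]-.0235,'near inner',onplane(K,T,285.3,185.7-14.9,.075)[0]+.0185)
print('near outer',onplane(K,T,285.3,185.8-21.2,.075)[0]+.0235,'far inner',onplane(K,T,285.3,185.7+14.9,.075)[0]-.0185)
i2,K2,T2=ld('w2.npz'); sc,Ks,Ts=shot('scene')
for c,n2 in(('green',(279,322)),('blue',(248,338)),('yellow',(310,338))):
    b=[x[0] for x in blobs(i2,c,15,3000,s=100) if np.hypot(*(x[0]-n2))<9]
    s=[(x[0],x[1]) for x in blobs(sc,c,8,90,s=100) if 270<x[0][0]<312 and 228<x[0][1]<255]
    print(c,b,s)
    for y in s:
      if b: print(cross(ray(K2,T2,*b[0]),ray(Ks,Ts,*y[0])),onplane(K2,T2,*b[0],.119),onplane(Ks,Ts,*y[0],.119))
```

```text
far outer 0.5502267330734122 near inner 0.5521236005907232
near outer 0.550530762398928 far inner 0.5479296338145823
green [array([278.6, 322.3])] [(array([273.8, 230.9]), np.int32(75))]
(array([ 0.5812, -0.0305,  0.1308]), np.float64(0.01884273501557205)) [ 0.5933 -0.0217  0.119 ] [ 0.5731 -0.0367  0.119 ]
blue [array([247.7, 337.4])] [(array([274.4, 244.2]), np.int32(35))]
(array([ 0.6084, -0.0534,  0.1226]), np.float64(0.0006627591826009997)) [ 0.6115 -0.0536  0.119 ] [ 0.6064 -0.0527  0.119 ]
yellow [array([309.5, 337.6])] [(array([297.3, 233.9]), np.int32(42))]
(array([0.6089, 0.0084, 0.122 ]), np.float64(0.0023739629063551505)) [0.6118 0.0099 0.119 ] [0.6072 0.0082 0.119 ]
```

```bash
echo '[[[0.0042,0.0015,0,0],[0,0,0.05,0],[0,0,0.05,0],[0,0,0.04,0],[0,0,0,0]]]' | python3 jog.py; echo '[[[0,0,0.006,0],[0,0,0.006,0],[0,0,0.004,0],[0,0,0,0],[0,0,0,0]]]' | python3 jog.py
```

```text
time: 7.8
tool_pos: [0.5471, -0.0207, 0.1026]
tcp_rot: [-0.001, -3.133, -0.001]
wrist_force: [-0.7, 1.0, -1.8]
width: 0.186
grip_force: 39.2
time: 8.43
tool_pos: [0.5514, -0.0206, 0.0906]
tcp_rot: [-0.0, 3.141, -0.0]
wrist_force: [-0.8, -1.1, -1.0]
width: 0.187
grip_force: 39.2
```

```bash
echo '[[[0.0005,-0.001,0,0],[0,0,0.003,0],[0,0,0,0]]]' | python3 jog.py; echo '[[[0,0,0.003,0],[0,0,0.001,0],[0,0,0,0],[0,0,0,0]]]' | python3 jog.py
```

```text
time: 8.8
tool_pos: [0.5509, -0.0217, 0.0874]
tcp_rot: [-0.0, 3.141, -0.0]
wrist_force: [0.4, -0.6, 0.6]
width: 0.188
grip_force: 39.3
time: 9.3
tool_pos: [0.551, -0.0217, 0.0841]
tcp_rot: [-0.0, 3.141, -0.0]
wrist_force: [-1.2, 0.2, 4.5]
width: 0.189
grip_force: 39.8
```

```bash
for i in 1 2; do :; done; echo '[[[0,0,0.002,0],[0,0,0,0]]]' | python3 jog.py|grep -E 'pos|force'; echo '[[[0,0,0.002,0],[0,0,0,0]]]' | python3 jog.py|grep -E 'pos|force';  echo '[[[0,0,0.002,0],[0,0,0,0]]]' | python3 jog.py|grep -E 'pos|force'
```

```text
tool_pos: [0.551, -0.0217, 0.0826]
wrist_force: [-2.5, -0.0, 8.3]
grip_force: 40.1
tool_pos: [0.5511, -0.0217, 0.0825]
wrist_force: [-8.6, -0.3, 19.7]
grip_force: 41.2
tool_pos: [0.5511, -0.0217, 0.0824]
wrist_force: [-13.4, 0.4, 31.2]
grip_force: 42.4
```

```bash
echo '[[[0,0,-0.005,0],[0,0,0,0]]]' | python3 jog.py>/dev/null; echo '[[[0,0,0,0],[0,0,0,0],[0,0,0,0]]]' | python3 jog.py 0.38 | grep -E 'pos|force|wid'; echo '[[[0,0,-0.03,0],[0,0,-0.05,0],[0.03,0,-0.04,0],[0.03,0,-0.04,0],[0,0,0,0]]]' | python3 jog.py;python3 - <<'E'
from m import *
im,K,T=shot('wrist','w6.png'); np.savez('w6.npz',im=im,K=K,T=T)
e=[b for b in blobs(im,'green',300,4000)]
for b in e: print(b, onplane(K,T,*b[0],.083))
E
```

```text
tool_pos: [0.5503, -0.0216, 0.0817]
wrist_force: [0.2, -0.4, 0.1]
width: 0.383
grip_force: 0.0
time: 11.3
tool_pos: [0.4917, -0.0218, 0.2463]
tcp_rot: [-0.0, 3.134, -0.001]
wrist_force: [1.2, 0.5, 0.3]
width: 0.384
grip_force: 0.0
(array([284.4, 239.5]), np.int32(1572), array([264, 216,  42,  47], dtype=int32)) [ 0.5473 -0.0209  0.083 ]
```

View pics/w6.png

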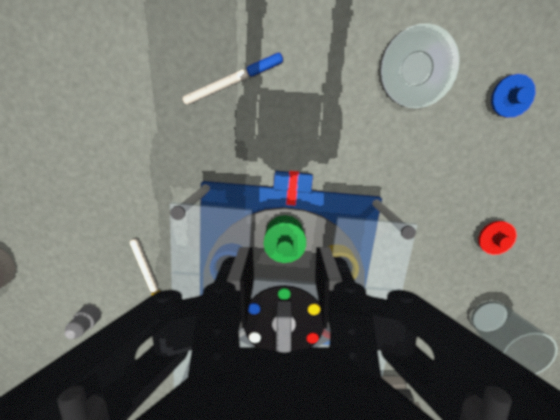

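The w6 view shows the green lid seated at (284,240) and the dots ringed about (284,324), with the bar along x. Next, the handle centre.

```bash
cat >> m.py <<'E'
def dots(f,guess,sat=90):
    im,K,T=ld(f); D={}
    for c,n in guess.items():
        b=[x[0] for x in blobs(im,c,12,200,s=sat) if np.hypot(*(x[0]-n))<9]
        if b: D[c]=onplane(K,T,*b[0],.1215)[:2]
    return D
E
python3 - <<'E'
from m import *
D=dots('w6.npz',{'green':(284,294),'blue':(254,309),'yellow':(315,309),'red':(313,338)}); print(D)
# angle offsets for green at 180+a: order anticlockwise
A={'red':1,'yellow':2,'green':3,'blue':4,'white':5}
ks=list(D); p=np.array([D[k] for k in ks]); z=p[:,0]+1j*p[:,1]
w=np.exp(1j*np.pi/3*np.array([A[k] for k in ks]))
s=np.linalg.lstsq(np.c_[np.ones(len(w)),w],z,rcond=None)[0]
print('axis',s[0],'r',abs(s[1]),'blank dir deg',np.degrees(np.angle(s[1])))
im,K,T=ld('w6.npz')
for z in(.11,.116,.12): print(onplane(K,T,179,211,z),onplane(K,T,409,232,z))
print(onplane(K,T,204,184,.01),onplane(K,T,379,197,.01),'stripe',onplane(K,T,293.5,172,.02),onplane(K,T,291.5,202,.02))
print(bot.read_state()['tool_pos'])
E
```

```text
{'green': array([ 0.5912, -0.0216]), 'blue': array([ 0.6091, -0.0527]), 'yellow': array([0.6096, 0.0097]), 'red': array([0.6458, 0.0091])}
axis (0.6273710484360221-0.02182045239830325j) r 0.0360361321789894 blank dir deg -0.571766256782489
[ 0.5059 -0.1246  0.11  ] [0.5277 0.1042 0.11  ]
[ 0.504  -0.1224  0.116 ] [0.5254 0.1015 0.116 ]
[ 0.5028 -0.1209  0.12  ] [0.5238 0.0997 0.12  ]
[ 0.5002 -0.1256  0.01  ] [0.5174 0.1036 0.01  ] stripe [ 0.4827 -0.0096  0.02  ] [ 0.5216 -0.0118  0.02  ]
[ 0.4913 -0.0218  0.2441]
```

```bash
echo '[[[-0.046,0,0,0],[-0.046,0,0,0],[-0.044,0,0,0],[0,0,0,0],[0,0,0,0]]]' | python3 jog.py; echo '[[[0,0,0.06,0],[0,0,0.04,0],[0,0,0.016,0],[0,0,0,0]]]' | python3 jog.py|grep pos; echo '[[[0,0,0,0],[0,0,0,0],[0,0,0,0],[0,0,0,0]]]' | python3 jog.py 0 50
```

```text
time: 11.98
tool_pos: [0.6257, -0.0215, 0.2398]
tcp_rot: [0.0, -3.137, -0.0]
wrist_force: [-0.0, 0.1, 0.8]
width: 0.38
grip_force: 0.0
tool_pos: [0.6253, -0.0216, 0.1254]
time: 12.98
tool_pos: [0.6281, -0.0226, 0.1288]
tcp_rot: [0.0, 3.138, -0.002]
wrist_force: [-1.5, -5.0, 6.8]
width: 0.15
grip_force: 51.3
```

```bash
echo '[[[0,0,-0.003,0],[0,0,0,0.18],[0,0,0,0.186],[0,0,0,0.186],[0,0,0,0.186]]]' | python3 jog.py; echo '[[[0,0,0,0.186],[0,0,0,0.186],[0,0,0,0],[0,0,0,0]]]' | python3 jog.py; echo '[[[0,0,0,0],[0,0,0,0],[0,0,0,0]]]' | python3 jog.py 0.4;echo '[[[0,0,-0.05,0],[0,0,-0.06,0],[0,0,0,0],[0,0,0,0]]]' | python3 jog.py
```

```text
time: 13.6
tool_pos: [0.6277, -0.0236, 0.1289]
tcp_rot: [1.136, 2.925, -0.004]
wrist_force: [3.4, -9.0, -4.4]
width: 0.152
grip_force: 50.3
time: 14.1
tool_pos: [0.6272, -0.024, 0.1289]
tcp_rot: [1.656, 2.667, -0.003]
wrist_force: [2.4, -9.8, -4.5]
width: 0.148
grip_force: 52.0
time: 14.48
tool_pos: [0.6269, -0.021, 0.1297]
tcp_rot: [1.654, 2.67, 0.001]
wrist_force: [0.7, 0.1, -0.6]
width: 0.401
grip_force: 0.0
time: 14.98
tool_pos: [0.6266, -0.0213, 0.2397]
tcp_rot: [1.654, 2.67, 0.001]
wrist_force: [0.0, 0.9, -1.2]
width: 0.4
grip_force: 0.0
```

```bash
echo '[[[0,0,0,-0.186],[0,0,0,-0.186],[0,0,0,-0.186],[0,0,0,-0.186],[0,0,0,-0.186]]]' | python3 jog.py>/dev/null; echo '[[[0,0,0,-0.18],[0.046,0,0,0],[0.046,0,0,0],[0.044,0,0,0],[0,0,0,0]]]' | python3 jog.py; echo '[[[0,0,0,0],[0,0,0,0]]]' | python3 jog.py|grep rot
python3 - <<'E'
from m import *
im,K,T=shot('wrist','w7.png'); np.savez('w7.npz',im=im,K=K,T=T)
for c in('blue','red','green','yellow'): print(c,[(b[0],b[1],onplane(K,T,*b[0],.014 if b[0][0]>420 else .1215)[:2]) for b in blobs(im,c,12,3000)])
E
```

```text
time: 16.23
tool_pos: [0.4864, -0.0212, 0.2364]
tcp_rot: [0.0, -3.136, -0.001]
wrist_force: [1.2, -0.5, -0.7]
width: 0.4
grip_force: 0.0
tcp_rot: [0.001, -3.141, -0.0]
blue [(array([263.7,  65. ]), np.int32(414), array([ 0.3765, -0.0373])), (array([516.2,  96.7]), np.int32(1522), array([0.392 , 0.2487])), (array([288.9, 240.3]), np.int32(874), array([ 0.5275, -0.0163])), (array([286.1, 299.5]), np.int32(161), array([ 0.5915, -0.0188]))]
red [(array([292. , 189.9]), np.int32(291), array([ 0.4788, -0.0138])), (array([500.3, 240.9]), np.int32(1074), array([0.5725, 0.2674])), (array([259.9, 339.3]), np.int32(174), array([ 0.6393, -0.0461]))]
green [(array([315.3, 317.2]), np.int32(143), array([0.6122, 0.0112]))]
yellow [(array([312.8, 345.3]), np.int32(63), array([0.6468, 0.0096]))]
```

View pics/w7.png

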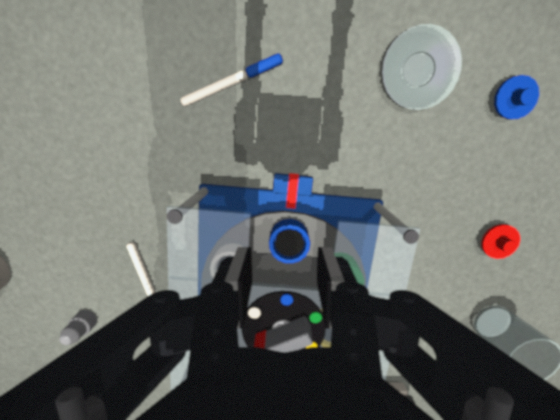

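The w7 view shows the blue pot clicked in at the mark (289,241), in line with the stripe. The blue lid is at (516,97) and red at (500,241), neither moved. Now the blue lid.

```bash
echo '[[[0.0188,0.054,0,0],[0.0188,0.054,0,0],[0.0188,0.054,0,0],[0.0188,0.054,0,0],[0.0188,0.054,0,0]]]' | python3 jog.py 0.55 >/dev/null; echo '[[[0,0,0.05,0],[0,0,0.05,0],[0,0,0.03,0],[0,0,0,0],[0,0,0,0]]]' | python3 jog.py
python3 - <<'E'
from m import *
im,K,T=shot('wrist'); print(bot.read_state()['tool_pos'])
e=fitc(im,'blue',(284,208),80); print(e,onplane(K,T,*e[0],.0145))
i,K,T=ld('w7.npz'); h=cv2.cvtColor(i,cv2.COLOR_RGB2HSV); m=cv2.inRange(h,(96,90,40),(129,255,255)); k=np.zeros_like(m); cv2.circle(k,(289,241),26,255,-1); m&=k
cs,hi=cv2.findContours(m,cv2.RETR_CCOMP,cv2.CHAIN_APPROX_NONE)
for c in cs:
    if len(c)>20: e=cv2.fitEllipse(cv2.convexHull(c)); print(e,onplane(K,T,*e[0],.075))
E
```

```text
time: 17.77
tool_pos: [0.3979, 0.249, 0.1105]
tcp_rot: [-0.0, 3.14, 0.001]
wrist_force: [0.5, -0.0, -0.1]
width: 0.548
grip_force: 0.0
[0.3983 0.2492 0.1111]
((283.372802734375, 203.30934143066406), (56.820621490478516, 58.04755783081055), 91.88895416259766) [0.3921 0.2492 0.0145]
((289.0244445800781, 241.528564453125), (41.53661346435547, 46.045654296875), 176.9416046142578) [ 0.5482 -0.0154  0.075 ]
((289.1627502441406, 242.6109619140625), (26.703603744506836, 28.818456649780273), 90.43264770507812) [ 0.5495 -0.0152  0.075 ]
```

```bash
echo '[[[0.006,0,0.03,0],[0,0,0.04,0],[0,0,0.019,0],[0,0,0.004,0],[0,0,0,0]]]' | python3 jog.py; echo '[[[0,0,0,0],[0,0,0,0],[0,0,0,0],[0,0,0,0]]]' | python3 jog.py 0 40; echo '[[[0,0,-0.015,0],[0,0,-0.05,0],[0,0,-0.06,0],[0,0,-0.06,0],[0,0,-0.035,0]]]' | python3 jog.py
```

```text
time: 18.45
tool_pos: [0.392, 0.249, 0.0177]
tcp_rot: [-0.0, 3.139, 0.002]
wrist_force: [-0.3, 0.2, 1.3]
width: 0.552
grip_force: 0.0
time: 18.95
tool_pos: [0.3918, 0.249, 0.0177]
tcp_rot: [-0.0, 3.139, 0.002]
wrist_force: [-2.3, -0.3, 6.0]
width: 0.185
grip_force: 39.0
time: 19.58
tool_pos: [0.3916, 0.2489, 0.2411]
tcp_rot: [-0.0, 3.136, 0.005]
wrist_force: [0.3, 0.5, 0.1]
width: 0.188
grip_force: 39.1
```

```bash
echo '[[[-0.0319,-0.0529,0,0],[-0.0319,-0.0529,0,0],[-0.0319,-0.0529,0,0],[-0.0319,-0.0529,0,0],[-0.0319,-0.0529,0,0]]]' | python3 jog.py >/dev/null; echo '[[[0,0,0,0],[0,0,0.05,0],[0,0,0.05,0],[0,0,0,0],[0,0,0,0]]]' | python3 jog.py; echo '[[[0,0,0,0],[0,0,0,0]]]' | python3 jog.py|grep pos; echo '[[[0,0,0.02,0],[0,0,0.02,0],[0,0,0.008,0],[0,0,0,0],[0,0,0,0]]]' | python3 jog.py
```

```text
time: 20.82
tool_pos: [0.5509, -0.0156, 0.1382]
tcp_rot: [-0.001, 3.14, 0.0]
wrist_force: [0.1, -0.4, -0.1]
width: 0.187
grip_force: 39.2
tool_pos: [0.5516, -0.0161, 0.1386]
time: 21.7
tool_pos: [0.5509, -0.0162, 0.0893]
tcp_rot: [-0.0, 3.14, -0.0]
wrist_force: [0.1, -0.7, -0.8]
width: 0.187
grip_force: 39.3
```

```bash
echo '[[[0,0,0.003,0],[0,0,0.002,0],[0,0,0,0]]]' | python3 jog.py|grep -E 'pos|force'; echo '[[[0,0,0.002,0],[0,0,0,0]]]' | python3 jog.py|grep -E 'pos|force'; echo '[[[0,0,0.002,0],[0,0,0,0]]]' | python3 jog.py|grep -E 'pos|force'; echo '[[[0,0,0.002,0],[0,0,0,0]]]' | python3 jog.py|grep -E 'pos|force'
```

```text
tool_pos: [0.5513, -0.0162, 0.0848]
wrist_force: [-1.9, -0.9, 5.3]
grip_force: 39.8
tool_pos: [0.5513, -0.0162, 0.0828]
wrist_force: [-0.8, -0.2, 5.8]
grip_force: 39.8
tool_pos: [0.5513, -0.0162, 0.0826]
wrist_force: [-6.0, 0.6, 16.6]
grip_force: 40.9
tool_pos: [0.5514, -0.0163, 0.0825]
wrist_force: [-11.6, 0.2, 28.7]
grip_force: 42.1
```

```bash
echo '[[[0,0,-0.004,0],[0,0,0,0]]]' | python3 jog.py>/dev/null; echo '[[[0,0,0,0],[0,0,0,0],[0,0,0,0]]]' | python3 jog.py 0.38 | grep -E 'pos|force|wid'; echo '[[[0,0,-0.03,0],[0,0,-0.05,0],[0.03,0,-0.04,0],[0.03,0,-0.04,0],[0,0,0,0]]]' | python3 jog.py;python3 - <<'E'
from m import *
im,K,T=shot('wrist','w8.png'); np.savez('w8.npz',im=im,K=K,T=T)
for c in('blue','green','yellow','red'): print(c,[(b[0],b[1],onplane(K,T,*b[0],.014 if b[0][0]>420 else .1215)[:2]) for b in blobs(im,c,12,3000)])
print(bot.read_state()['tool_pos'])
E
```

```text
tool_pos: [0.5496, -0.0161, 0.0806]
wrist_force: [0.7, 0.4, -0.3]
width: 0.381
grip_force: 0.0
time: 24.08
tool_pos: [0.4911, -0.0163, 0.2452]
tcp_rot: [-0.0, 3.134, -0.001]
wrist_force: [0.5, -0.5, 1.1]
width: 0.379
grip_force: 0.0
blue [(array([259.7,  64.4]), np.int32(403), array([ 0.3758, -0.0357])), (array([284.3, 240.4]), np.int32(1607), array([ 0.5311, -0.0154])), (array([281.1, 294.9]), np.int32(156), array([ 0.5914, -0.0187]))]
green [(array([309.4, 312.3]), np.int32(139), array([0.6122, 0.0109]))]
yellow [(array([150.3, 294.6]), np.int32(32), array([ 0.5913, -0.153 ])), (array([306.2, 341.5]), np.int32(111), array([0.6492, 0.0084]))]
red [(array([287.9, 187.8]), np.int32(268), array([ 0.479 , -0.0122])), (array([493.3, 238. ]), np.int32(1036), array([0.5726, 0.2675])), (array([255.1, 337. ]), np.int32(232), array([ 0.6434, -0.0468])), (array([278.7, 350.6]), np.int32(20), array([ 0.6612, -0.0214]))]
[ 0.4908 -0.0163  0.243 ]
```

View pics/w8.png

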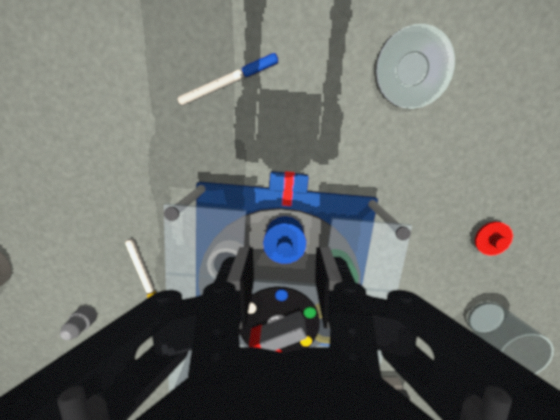

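The w8 view shows the blue lid seated at (285,241), with the red lid still at (493,238). Now I'll turn the red pot to the mark, 180° clockwise in two grips.

```bash
echo '[[[-0.046,-0.002,0,0],[-0.046,-0.002,0,0],[-0.044,-0.002,0,0],[0,0,0,0.18],[0,0,0,0.186]]]' | python3 jog.py 0.4 >/dev/null; echo '[[[0,0,0,0.186],[0,0,0,0.186],[0,0,0,0.186],[0,0,0,0.186],[0,0,0,0.016]]]' | python3 jog.py; echo '[[[0,0,0.06,0],[0,0,0.036,0],[0,0,0.013,0],[0,0,0,0]]]' | python3 jog.py|grep -E 'pos|rot|force'; echo '[[[0,0,0,0],[0,0,0,0],[0,0,0,0],[0,0,0,0]]]' | python3 jog.py 0 50
```

```text
time: 25.38
tool_pos: [0.6257, -0.022, 0.2386]
tcp_rot: [-1.673, -2.655, 0.003]
wrist_force: [0.1, 0.0, -0.3]
width: 0.402
grip_force: 0.0
tool_pos: [0.6256, -0.0221, 0.1311]
tcp_rot: [-1.674, -2.656, 0.002]
wrist_force: [1.1, 0.1, 0.1]
grip_force: 0.0
time: 26.38
tool_pos: [0.6266, -0.0228, 0.1345]
tcp_rot: [1.676, 2.655, 0.0]
wrist_force: [-4.6, -1.8, 5.8]
width: 0.147
grip_force: 52.5
```

```bash
echo '[[[0,0,0,0.1745],[0,0,0,0.1745],[0,0,0,0.1745],[0,0,0,0.1745],[0,0,0,0.1745]]]' | python3 jog.py|grep -E 'rot|force'; echo '[[[0,0,0,0.1745],[0,0,0,0.1745],[0,0,0,0.1745],[0,0,0,0.1745],[0,0,0,0.1745]]]' | python3 jog.py|grep -E 'rot|force'; echo '[[[0,0,0,0.1745],[0,0,0,0.1745],[0,0,0,0],[0,0,0,0]]]' | python3 jog.py|grep -E 'pos|rot|force';echo '[[[0,0,0,0],[0,0,0,0],[0,0,0,0]]]' | python3 jog.py 0.4;echo '[[[0,0,-0.03,0],[0,0,0,0]]]' | python3 jog.py; python3 -c "
from h import *
print(bot.read_state()['q'])"
```

```text
tcp_rot: [2.644, 1.693, 0.0]
wrist_force: [-4.1, -1.8, 6.3]
grip_force: 52.5
tcp_rot: [3.112, 0.419, 0.001]
wrist_force: [-6.0, -2.0, 6.3]
grip_force: 52.6
tool_pos: [0.6263, -0.0226, 0.1345]
tcp_rot: [3.138, -0.123, 0.002]
wrist_force: [-5.7, -1.4, 6.6]
grip_force: 52.6
time: 28.5
tool_pos: [0.6265, -0.022, 0.1324]
tcp_rot: [-3.139, 0.122, -0.001]
wrist_force: [-0.4, -0.5, -0.1]
width: 0.401
grip_force: 0.0
time: 28.75
tool_pos: [0.6285, -0.0222, 0.165]
tcp_rot: [3.139, -0.123, 0.009]
wrist_force: [-0.1, -0.9, 0.0]
width: 0.398
grip_force: 0.0
[-7.49315824e-02  2.22199717e-01  1.78089161e+00  1.44127293e-04
  1.13268630e+00  1.57384206e+00]
```

```bash
echo '[[[0,0,0,-0.1848],[0,0,0,-0.1848],[0,0,0,-0.1848],[0,0,0,-0.1848],[0,0,0,-0.1848]]]' | python3 jog.py>/dev/null; echo '[[[0,0,0,-0.1848],[0,0,0,-0.1848],[0,0,0,-0.1848],[0,0,0,-0.1848],[0,0,0,-0.1848]]]' | python3 jog.py>/dev/null; echo '[[[0,0,0,-0.1848],[0,0,0,-0.1848],[0,0,0,-0.1848],[0,0,0,-0.1848],[0,0,0,-0.1848]]]' | python3 jog.py>/dev/null; echo '[[[0,0,0,-0.1848],[0,0,0,-0.1848],[0,0,0.03,0],[0,0,0,0],[0,0,0,0]]]' | python3 jog.py; echo '[[[0,0,0,0],[0,0,0,0],[0,0,0,0],[0,0,0,0]]]' | python3 jog.py 0 50
```

```text
time: 31.25
tool_pos: [0.6261, -0.0221, 0.1321]
tcp_rot: [-0.123, -3.139, -0.0]
wrist_force: [0.3, 0.2, -0.1]
width: 0.397
grip_force: 0.0
time: 31.75
tool_pos: [0.6269, -0.0227, 0.1336]
tcp_rot: [0.123, 3.137, -0.001]
wrist_force: [-1.1, -2.9, 6.0]
width: 0.149
grip_force: 50.9
```

Turn 60° more, release, square up, back off and look.

```bash
echo '[[[0,0,0,0.1745],[0,0,0,0.1745],[0,0,0,0.1745],[0,0,0,0.1745],[0,0,0,0.1745]]]' | python3 jog.py>/dev/null; echo '[[[0,0,0,0.1745],[0,0,0,0],[0,0,0,0]]]' | python3 jog.py|grep -E 'rot|force';echo '[[[0,0,0,0],[0,0,0,0],[0,0,0,0]]]' | python3 jog.py 0.4 >/dev/null;echo '[[[0,0,-0.055,0],[0,0,-0.055,0],[0,0,0,-0.1845],[0,0,0,-0.1845],[0,0,0,-0.1845]]]' | python3 jog.py>/dev/null;echo '[[[0,0,0,-0.1845],[0,0,0,-0.1845],[0,0,0,-0.1845],[0,0,0,-0.01],[0.046,0,0,0]]]' | python3 jog.py>/dev/null;echo '[[[0.046,0,0,0],[0.046,0,0,0],[0,0,0,0],[0,0,0,0],[0,0,0,0]]]' | python3 jog.py
python3 - <<'E'
from m import *
im,K,T=shot('wrist','w9.png'); np.savez('w9.npz',im=im,K=K,T=T)
for c in('blue','green','yellow','red'): print(c,[(b[0],b[1],onplane(K,T,*b[0],.014 if b[0][0]>420 else .1215)[:2]) for b in blobs(im,c,12,3000)])
print(bot.read_state()['tool_pos'])
h=cv2.cvtColor(im,cv2.COLOR_RGB2HSV); m=cv2.inRange(h,(0,90,40),(8,255,255))|cv2.inRange(h,(172,90,40),(180,255,255)); k=np.zeros_like(m); cv2.circle(k,(285,243),27,255,-1); m&=k
cs,hi=cv2.findContours(m,cv2.RETR_CCOMP,cv2.CHAIN_APPROX_NONE)
for c in cs:
    if len(c)>20: e=cv2.fitEllipse(cv2.convexHull(c)); print(e,onplane(K,T,*e[0],.075))
E
```

```text
tcp_rot: [1.675, 2.656, -0.001]
wrist_force: [-2.0, -4.7, 6.4]
grip_force: 51.1
time: 35.0
tool_pos: [0.4894, -0.021, 0.2426]
tcp_rot: [0.014, 3.141, -0.0]
wrist_force: [-0.1, -0.4, 0.9]
width: 0.403
grip_force: 0.0
blue [(array([262.5,  67.4]), np.int32(407), array([ 0.3757, -0.0369]))]
green [(array([252.5, 340.8]), np.int32(99), array([ 0.6425, -0.0553]))]
yellow [(array([254.9, 311.9]), np.int32(156), array([ 0.6067, -0.0515]))]
red [(array([291.6, 190.5]), np.int32(272), array([ 0.4785, -0.0134])), (array([288.9, 240.6]), np.int32(938), array([ 0.5277, -0.016 ])), (array([498.7, 239.1]), np.int32(1052), array([0.5726, 0.2675])), (array([286.6, 298.7]), np.int32(169), array([ 0.5914, -0.0186])), (array([304.1, 330.2]), np.int32(487), array([ 0.6295, -0.0004]))]
[ 0.4893 -0.0211  0.2425]
((289.03839111328125, 241.52606201171875), (41.83623123168945, 46.0587158203125), 178.72328186035156) [ 0.5482 -0.0153  0.075 ]
((289.13189697265625, 242.6237335205078), (25.342607498168945, 28.022401809692383), 88.61588287353516) [ 0.5495 -0.0152  0.075 ]
```

View pics/w9.png

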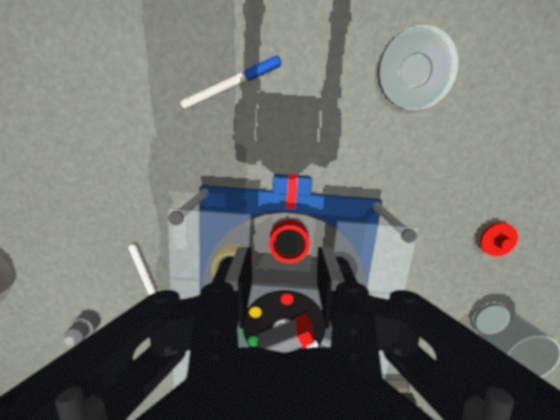

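The w9 view shows the red pot clicked in at the mark (289,242), and the red lid at (499,239). I'll pick the red lid.

```bash
echo '[[[-0.0167,0.0578,0,0],[-0.0167,0.0578,0,0],[-0.0167,0.0578,0,0],[-0.0167,0.0578,0,0],[-0.0167,0.0578,0,0]]]' | python3 jog.py 0.5 >/dev/null; echo '[[[0,0,0.05,0],[0,0,0.05,0],[0,0,0.03,0],[0,0,0,0],[0,0,0,0]]]' | python3 jog.py
python3 - <<'E'
from m import *
im,K,T=shot('wrist'); print(bot.read_state()['tool_pos'])
e=fitc(im,'red',(284,208),80); print(e,onplane(K,T,*e[0],.0145))
sc,K,T=shot('scene')
cv2.imwrite('pics/s10.png',sc[:,:,::-1]); print([(b[0],b[1]) for b in blobs(sc,'red',25,600)])
E
```

```text
time: 36.3
tool_pos: [0.5754, 0.2679, 0.1134]
tcp_rot: [0.013, 3.14, 0.001]
wrist_force: [0.3, 0.2, 0.2]
width: 0.502
grip_force: 0.0
[0.5758 0.268  0.1143]
((283.09271240234375, 205.918212890625), (56.67953872680664, 58.27354049682617), 94.11260223388672) [0.5727 0.2678 0.0145]
[(array([372.9, 207.4]), np.int32(229)), (array([277. , 229.6]), np.int32(161)), (array([296.2, 233.8]), np.int32(56))]
```

```bash
echo '[[[0.003,0,0.03,0],[0,0,0.04,0],[0,0,0.02,0],[0,0,0.006,0],[0,0,0,0]]]' | python3 jog.py; echo '[[[0,0,0,0],[0,0,0,0],[0,0,0,0],[0,0,0,0]]]' | python3 jog.py 0 40; echo '[[[0,0,-0.015,0],[0,0,-0.05,0],[0,0,-0.06,0],[0,0,-0.06,0],[0,0,-0.035,0]]]' | python3 jog.py
```

```text
time: 37.02
tool_pos: [0.5719, 0.2676, 0.0172]
tcp_rot: [0.013, 3.14, 0.001]
wrist_force: [0.5, 0.7, -0.6]
width: 0.5
grip_force: 0.0
time: 37.52
tool_pos: [0.5724, 0.268, 0.0181]
tcp_rot: [0.013, 3.139, 0.002]
wrist_force: [-0.0, 0.5, 6.0]
width: 0.19
grip_force: 39.2
time: 38.15
tool_pos: [0.5721, 0.2678, 0.2414]
tcp_rot: [0.013, 3.137, 0.003]
wrist_force: [0.1, 0.8, -0.4]
width: 0.186
grip_force: 39.1
```

```bash
echo '[[[0.0042,-0.0567,0,0],[0.0042,-0.0567,0,0],[0.0042,-0.0567,0,0],[0.0042,-0.0567,0,0],[0.0042,-0.0567,0,0]]]' | python3 jog.py >/dev/null; echo '[[[0,0,0,0],[0,0,0.05,0],[0,0,0.05,0],[0,0,0,0],[0,0,0,0]]]' | python3 jog.py>/dev/null; echo '[[[0,0,0,0],[0,0,0,0]]]' | python3 jog.py
```

```text
time: 39.65
tool_pos: [0.5493, -0.0159, 0.1386]
tcp_rot: [0.012, 3.138, -0.0]
wrist_force: [0.7, -0.1, -0.2]
width: 0.189
grip_force: 39.2
```

```bash
echo '[[[-0.0018,-0.0003,0.02,0],[0,0,0.02,0],[0,0,0.008,0],[0,0,0,0],[0,0,0,0]]]' | python3 jog.py|grep -E 'pos|force'; echo '[[[0,0,0.003,0],[0,0,0.002,0],[0,0,0,0]]]' | python3 jog.py|grep -E 'pos|force'; echo '[[[0,0,0.002,0],[0,0,0,0]]]' | python3 jog.py|grep -E 'pos|force'; echo '[[[0,0,0.002,0],[0,0,0,0]]]' | python3 jog.py|grep -E 'pos|force'; echo '[[[0,0,0.002,0],[0,0,0,0]]]' | python3 jog.py|grep -E 'pos|force'
```

```text
tool_pos: [0.5503, -0.0164, 0.0893]
wrist_force: [-0.3, 0.1, -0.1]
grip_force: 39.2
tool_pos: [0.5506, -0.0164, 0.0848]
wrist_force: [-1.1, -0.2, 5.9]
grip_force: 39.7
tool_pos: [0.5506, -0.0164, 0.083]
wrist_force: [-2.3, 0.3, 7.4]
grip_force: 39.9
tool_pos: [0.5507, -0.0164, 0.0829]
wrist_force: [-6.9, 0.5, 19.1]
grip_force: 41.0
tool_pos: [0.5508, -0.0164, 0.0828]
wrist_force: [-12.0, -0.1, 29.4]
grip_force: 42.1
```

Red is home too. I'll release it and go to the dial, gripping at the bar angle it was left at (θ≈115°).

```bash
echo '[[[0,0,-0.004,0],[0,0,0,0]]]' | python3 jog.py>/dev/null; echo '[[[0,0,0,0],[0,0,0,0],[0,0,0,0]]]' | python3 jog.py 0.4 | grep -E 'pos|force|wid'; echo '[[[0,0,-0.04,0],[0,0,-0.06,0],[0,0,-0.04,0],[-0.038,-0.003,0,0],[-0.038,-0.003,0,0]]]' | python3 jog.py; echo '[[[0,0,0,0.186],[0,0,0,0.186],[0,0,0,0.186],[0,0,0,0.186],[0,0,0,0.186]]]' | python3 jog.py>/dev/null; echo '[[[0,0,0,0.186],[0,0,0,0],[0,0,0,0]]]' | python3 jog.py; python3 -c "
from m import *
im,K,T=shot('wrist'); sc,K,T=shot('scene','s11.png'); print([(b[0],b[1]) for b in blobs(sc,'red',15,600)])"
```

```text
tool_pos: [0.549, -0.0163, 0.0806]
wrist_force: [-0.6, -0.0, -0.4]
width: 0.4
grip_force: 0.0
time: 42.65
tool_pos: [0.6266, -0.023, 0.2225]
tcp_rot: [0.013, 3.139, -0.0]
wrist_force: [-0.5, -0.3, -0.2]
width: 0.404
grip_force: 0.0
time: 43.65
tool_pos: [0.6253, -0.0229, 0.2209]
tcp_rot: [-1.67, -2.66, 0.0]
wrist_force: [1.5, 0.5, 0.2]
width: 0.4
grip_force: 0.0
[(array([276.7, 229.2]), np.int32(238)), (array([296.2, 233.8]), np.int32(50))]
```

```bash
echo '[[[0,0,0.05,0],[0,0,0.03,0],[0,0,0.008,0],[0,0,0,0],[0,0,0,0]]]' | python3 jog.py|grep -E 'pos|force'; echo '[[[0,0,0,0],[0,0,0,0],[0,0,0,0],[0,0,0,0]]]' | python3 jog.py 0 50|grep -E 'pos|force|wid'; echo '[[[0,0,0,-0.1745],[0,0,0,-0.1745],[0,0,0,-0.1745],[0,0,0,-0.1745],[0,0,0,-0.1745]]]' | python3 jog.py>/dev/null; echo '[[[0,0,0,-0.1745],[0,0,0,0],[0,0,0,0]]]' | python3 jog.py|grep -E 'rot|force';echo '[[[0,0,0,0],[0,0,0,0],[0,0,0,0]]]' | python3 jog.py 0.4 >/dev/null;echo '[[[0,0,-0.055,0],[0,0,-0.055,0],[0,0,0,-0.075],[0.046,0,0,0],[0.046,0,0,0]]]' | python3 jog.py>/dev/null; echo '[[[0.046,0,0,0],[0.04,0,0,0],[0.04,0,0,0],[0,0,0,0],[0,0,0,0]]]' | python3 jog.py
python3 - <<'E'
from m import *
im,K,T=shot('wrist','w12.png'); sc,_,_=shot('scene','s12.png')
for c in('blue','green','yellow','red'): print(c,[(b[0],b[1],onplane(K,T,*b[0],.1215)[:2]) for b in blobs(im,c,12,3000)])
E
```

```text
tool_pos: [0.6269, -0.023, 0.1353]
wrist_force: [-0.5, -0.0, -0.4]
grip_force: 0.0
tool_pos: [0.6266, -0.023, 0.1352]
wrist_force: [-0.2, 0.3, 6.1]
width: 0.144
grip_force: 50.7
tcp_rot: [0.122, 3.136, 0.001]
wrist_force: [-0.1, 0.7, 5.3]
grip_force: 50.7
time: 47.5
tool_pos: [0.4081, -0.0225, 0.2436]
tcp_rot: [0.004, 3.14, -0.0]
wrist_force: [-0.1, -0.2, 1.1]
width: 0.397
grip_force: 0.0
blue [(array([266. , 138.6]), np.int32(320), array([ 0.3511, -0.0375])), (array([284.2, 257. ]), np.int32(1812), array([ 0.464 , -0.0218])), (array([218.3, 257.5]), np.int32(580), array([ 0.4645, -0.0863])), (array([359.8, 267.4]), np.int32(683), array([0.4754, 0.0529]))]
green []
yellow []
red [(array([292.4, 248.3]), np.int32(224), array([ 0.4548, -0.0139])), (array([252.2, 326.5]), np.int32(100), array([ 0.5443, -0.0557]))]
```

View pics/w12.png

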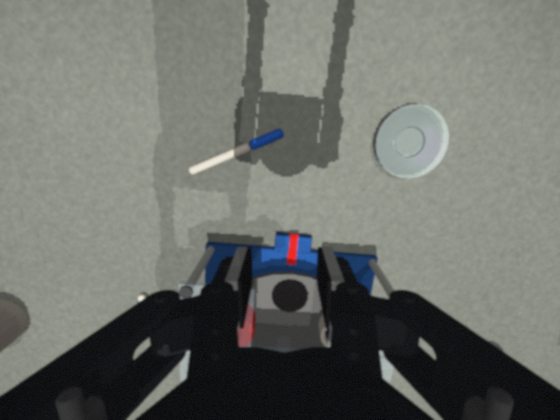

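View pics/s12.png

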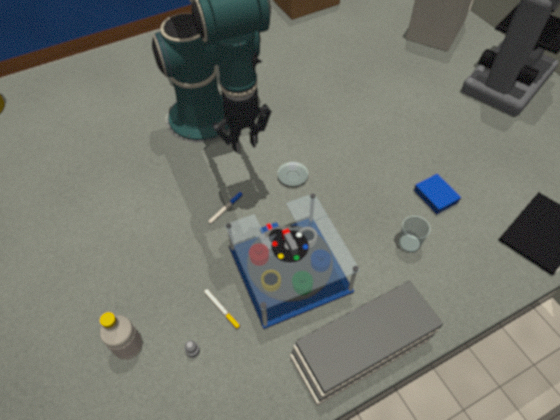

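The w12 view shows the dark blank disc in the gap at (290,295), in line with the red stripe. The s12 view shows all three lids on their pots and the bystanders unmoved. One last check on the blank's alignment, then I'll hand in.

Run:
```python
from m import *
im,K,T=shot('wrist'); g=cv2.cvtColor(im,cv2.COLOR_RGB2GRAY)
m=(g[276:316,268:314]<70).astype(np.uint8); n,_,st,ce=cv2.connectedComponentsWithStats(m); i=1+np.argmax(st[1:,4])
p=onplane(K,T,*(ce[i]+[268,276]),.05); print(ce[i]+[268,276],st[i],p)
d=p-[.627,-.0225,.05]; print('r',np.hypot(*d[:2]),'yaw',np.degrees(np.arctan2(-d[1],-d[0])))
```

```text
[289.3384 295.6114] [  4   4  36  34 916] [ 0.5534 -0.0153  0.05  ]
r 0.07399357526642181 yaw -5.572928054550794
```

```bash
python3 -c "
from workcell import bot
print(bot.finish_job())"
```

```text
the job is handed in; nothing more can be done
None
```

I put the green, blue and red lids (the only ones on the bench) on their own pots, pressed each to a hard stop at about 30 N, clicked the blank place in at the red mark (within about 1° by camera), and handed the job in at about 48 s; no verdict was returned.

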